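Stir the tumbling media, then hold the sprung bin hatch for refilling

TASK

I am about to tip the pot of tumbling media into the bin. Take the wooden rod out of its block, stir the media loose with it at least twice right round anticlockwise (seen from above), starting at the far side, keeping it all in the pot, and stand the rod back in the hole of its block. Then raise the bin's sprung hatch by its bar until it passes its balance point, ease it back and finish holding it still just below that point, where it would fall shut if you let go; leave the wooden spacer block and the binder clip where they lie.

Things in the scene. Friction and masses are not known exactly. Their poses are not given: they have to be found in the camera images.
- bin: Grey sheet-metal media bin, fixed to the bench, 150 (x) x 170 (y) x 100 mm high, open on top and covered by the hatch. Origin at the centre of its underside; its x axis points away from the front (bar) side towards the hinge, its y axis runs along the hinge, z up. Turned about z by up to 0.2 rad from the world axes.
- hatch (a joint): Hinge of the bare metal hatch, rad: 0 = shut (level), grows as the bar side rises, stop at 1.5. 0.8 kg with springs at the hinge: it balances at 1.07, falls shut by itself below that, swings open by itself above. Lifting takes about 1.2 N at the bar when shut, 0.4 N at 0.9. Just below the balance point: 0.80 to 1.04; past it: above 1.12.
- hatch_hinge (a point): Middle of the hatch's hinge line, at the top of the bin's back: 75 mm along the bin's +x from its origin, 103 mm above the bench. Does not move.
- hatch_bar (a point): Middle of the hatch's lifting bar: round steel, 12 mm thick, 64 mm clear between its two arms, along the bin's y, 35 mm clear of the hatch's front edge. At hatch angle q it is (-0.195 cos q + 0.006 sin q) m from the hinge along the bin's x and (0.195 sin q + 0.006 cos q) m above it. Pinched from above, it turns between the pads as the hatch swings.
- pot: Open round steel pot with two loop handles on its sides, about 0.9 kg, loose: 65 mm outer radius, 65 mm high, walls 4 mm, inner floor 5 mm above its underside; origin at the centre of its underside, z up.
- media_0: One of the five white ceramic media chunks (blunt cones 20 mm wide, 18 mm high, 12 g) lying loose in the pot, about 33 mm from its centre at the start; origin at the centre of its base.
- media_1: One of the five white ceramic media chunks (blunt cones 20 mm wide, 18 mm high, 12 g) lying loose in the pot, about 33 mm from its centre at the start; origin at the centre of its base.
- media_2: One of the five white ceramic media chunks (blunt cones 20 mm wide, 18 mm high, 12 g) lying loose in the pot, about 33 mm from its centre at the start; origin at the centre of its base.
- media_3: One of the five white ceramic media chunks (blunt cones 20 mm wide, 18 mm high, 12 g) lying loose in the pot, about 33 mm from its centre at the start; origin at the centre of its base.
- media_4: One of the five white ceramic media chunks (blunt cones 20 mm wide, 18 mm high, 12 g) lying loose in the pot, about 33 mm from its centre at the start; origin at the centre of its base.
- rod_block: Wooden block 70 x 70 x 60 mm high, fixed, with an upright round hole 22 mm wide and 50 mm deep (hole floor 10 mm above the bench) in the middle of its top, in which the rod stands. Origin at the centre of its underside.
- rod: Wooden stirring rod, 170 mm long, 14 mm in diameter (18 mm over the top 50 mm), about 40 g, standing upright in the block. Origin at the centre of its foot, z along the rod towards the top.
- rod_grip (a point): Point on the rod's axis to grasp it, 142 mm above its foot, in the 18 mm thick part.
- rod_tip (a point): Centre of the rod's foot (its lower end), 10 mm above the bench while it stands in the block.
- wood_block: Bystander: hardwood spacer block 40 x 85 x 34 mm, leave it where it is. Origin at the centre of its underside.
- clip: Bystander: black binder clip 19 x 46 x 13 mm. Origin at the centre of its underside.
Things that resemble listed ones, but are neither listed nor needed, are in the scene too. Several things have the shape of the rod; the one meant has the colours described above.

How it is judged (in metres and radians):
On the way, in this order (a step that is already met when the one before it is completed fails the run):
1. stir, turn 1: the held rod's foot, low in the pot, is in the far-left quarter (pot's own axes) (x of rod_tip in the frame of pot above 0.003 m and y of rod_tip in the frame of pot above 0.003 m and z of rod_tip in the frame of pot below 0.03 m and horizontal distance between rod_tip and pot between 0.012 and 0.06 m and contact force between the fingers and rod above 0.5 N), for 0.02 s.
2. stir, turn 1: the held rod's foot, low in the pot, is in the near-left quarter (pot's own axes) (x of rod_tip in the frame of pot below -0.003 m and y of rod_tip in the frame of pot above 0.003 m and z of rod_tip in the frame of pot below 0.03 m and horizontal distance between rod_tip and pot between 0.012 and 0.06 m and contact force between the fingers and rod above 0.5 N), for 0.02 s.
3. stir, turn 1: the held rod's foot, low in the pot, is in the near-right quarter (pot's own axes) (x of rod_tip in the frame of pot below -0.003 m and y of rod_tip in the frame of pot below -0.003 m and z of rod_tip in the frame of pot below 0.03 m and horizontal distance between rod_tip and pot between 0.012 and 0.06 m and contact force between the fingers and rod above 0.5 N), for 0.02 s.
4. stir, turn 1: the held rod's foot, low in the pot, is in the far-right quarter (pot's own axes) (x of rod_tip in the frame of pot above 0.003 m and y of rod_tip in the frame of pot below -0.003 m and z of rod_tip in the frame of pot below 0.03 m and horizontal distance between rod_tip and pot between 0.012 and 0.06 m and contact force between the fingers and rod above 0.5 N), for 0.02 s.
5. stir, turn 2: the held rod's foot, low in the pot, is in the far-left quarter (pot's own axes) (all of step 1), for 0.02 s.
6. stir, turn 2: the held rod's foot, low in the pot, is in the near-left quarter (pot's own axes) (all of step 2), for 0.02 s.
7. stir, turn 2: the held rod's foot, low in the pot, is in the near-right quarter (pot's own axes) (all of step 3), for 0.02 s.
8. stir, turn 2: the held rod's foot, low in the pot, is in the far-right quarter (pot's own axes); at least three chunks have shifted 15 mm (all of step 4 and (distance of each of media_0, media_1, media_2 from where it was at the start of the episode above 0.015 m or distance of each of media_0, media_1, media_3 from where it was at the start of the episode above 0.015 m or distance of each of media_0, media_1, media_4 from where it was at the start of the episode above 0.015 m or distance of each of media_0, media_2, media_3 from where it was at the start of the episode above 0.015 m or distance of each of media_0, media_2, media_4 from where it was at the start of the episode above 0.015 m or distance of each of media_0, media_3, media_4 from where it was at the start of the episode above 0.015 m or distance of each of media_1, media_2, media_3 from where it was at the start of the episode above 0.015 m or distance of each of media_1, media_2, media_4 from where it was at the start of the episode above 0.015 m or distance of each of media_1, media_3, media_4 from where it was at the start of the episode above 0.015 m or distance of each of media_2, media_3, media_4 from where it was at the start of the episode above 0.015 m)), for 0.02 s.
9. the rod stands back in its block, let go (horizontal distance between rod_tip and rod_block below 0.01 m and height (world z) of rod_tip below 0.022 m and angle between rod's own z axis and vertical below 0.2 rad and contact force between the fingers and rod below 0.1 N), for 0.2 s.
10. the hatch has been raised past its balance point (value of joint hatch above 1.12 rad), for 0.1 s.
At the end, for the whole second after the job is handed in: The fingers hold the hatch still (under 0.05 rad/s, contact over 0.1 N) at 0.80 to 1.04 rad, just below its balance point of 1.07; the rod stands in its block (foot within 10 mm of the hole's centre, under 22 mm high, tilt under 0.2 rad); all five chunks lie in the upright pot (value of joint hatch between 0.8 and 1.04 rad and velocity of joint hatch between -0.05 and 0.05 rad/s and contact force between the fingers and bin above 0.1 N and horizontal distance between rod_tip and rod_block below 0.01 m and height (world z) of rod_tip below 0.022 m and angle between rod's own z axis and vertical below 0.2 rad and horizontal distance between each of media_0, media_1, media_2, media_3, media_4 and pot below 0.062 m and height (world z) of each of media_0, media_1, media_2, media_3, media_4 below 0.06 m and angle between pot's own z axis and vertical below 0.1 rad); the arm keeps its last pose, push and grip.
It fails at once if a media chunk is thrown out of the pot (horizontal distance between any of media_0, media_1, media_2, media_3, media_4 and pot above 0.075 m).
It fails at once if the pot is tipped or shoved away (angle between pot's own z axis and vertical above 0.3 rad or distance of pot from where it was at the start of the episode above 0.06 m).
It fails at once if a bystander (spacer block or clip) is shifted by over 30 mm (distance of any of wood_block, clip from where it was at the start of the episode above 0.03 m).
It also fails if it takes over 72 s, if anything falls off the work surface, if the arm or the gripper's body presses on something with over 40 N, if the wrist force passes 120 N, or if a joint passes its speed limit or range.

ROBOT

A 6-joint arm with a two-finger parallel gripper is mounted at the origin on a cart in front of the work surface, level with it; the furniture and walls round the work are solid. World frame = base frame: x ahead of the robot, y to its left, z up, the work surface at z = 0. Lengths are in m, angles in degrees, forces in N, time in s.
With the tool pointing down it reaches from about 0.3 to 0.75 m from the base axis. Payload 8.5 kg.
Tool frame: the origin (TCP) lies at the very end of the fingers, on their centre line; the grasp point (between the pads) lies 19 mm behind it; z points along the fingers, y is the line along which they close (so a half turn about z gives the same grasp; the last joint's range is limited). The gripper opens to 85 mm and grips with 20 to 120 N. Pads are 22 mm wide; open, the fingers measure 114 mm over their backs; the gripper's body (76 mm by 85 mm) begins 54 mm behind the grasp point. The pads swing forward as they close: fully open they stand 13 mm farther back than shut.
Start: joints at [-79.83, 21.807, 74.336, -0, 83.858, -12.336], TCP at [0.211, -0.508, 0.231] pointing down, gripper open.
Joint ranges: [-178.18, 178.18], [-50.72, 133.34], [12.68, 142.11], [-81.47, 261.47], [9.98, 163.14], [-165.26, 165.26]. Speed limits (degrees/s): [136.94, 136.94, 180, 180, 180, 180].

INTERFACE

Orientations are given as a 3x3 rotation matrix whose columns are the frame's x, y, z axes.
In Python, from rig import observe, cams, ticket gives the robot as it stands.
- The arm moves only by the tool move_arm, never from a script. Its arguments are lists of equal length, an entry for each row: "jaw": the finger opening in cm, from 0 to 8.54; "dp": the shift along the tool's x, y, z in cm, a list of three; "turn": the turn, a rotation vector about the tool's x, y, z in rad, a list of three. In form: {"jaw": [jaw, ...], "dp": [[tx, ty, tz], ...], "turn": [[wx, wy, wz], ...]}. A call has 1 to 12 rows; each row shifts and turns the commanded pose from where the row before left it, along the tool's axes as they then stand; what a row does not reach is not made up. A row lasts 1/12 s, in which the tool goes at most 41.7 mm and 7.16 degrees, less where a joint would pass 70% of its speed; a pose out of reach is approached as far as the arm can. A call is refused whole if a number of a shift passes 4.17 or a number of a turn 0.125, either way. A call with a gripper value outside its range is refused whole. The fingers move at their own pace and stop on an object; "force" is the grip in N (left out, the last holds). Time passes only in rows, so rows that do not move let the fingers close. It gives the time, the measured TCP pose, the force, the opening and the grip force at its end, in the units of the state.
- observe(): the state, without advancing time (a new reading comes with each control period).
- cams.get_image(name): name is "scene" or "top"; returns (picture, depth): 480x640x3 uint8, red, green, blue; 480x640 float32, m along the optical axis (not along the pixel's ray), 0 where there is no reading.
- cams.calibration(name): a dict with "vertical_fov" (degrees; the focal length in pixels is half the picture's height over the tangent of half this angle, whatever the lens; pixels are square), "cx", "cy" (the principal point, pixels), "view" (4x4, takes a point from world to camera coordinates). Camera axes: x right, y up, looking along -z (the intrinsics and any distortion apply to the point x, -y, -z); pixel columns grow to the right and rows downward; lengths in m; the calibration is good to about 2 mm. A picture is of the moment at which its call begins. calibration takes no time and is no camera call.
- ticket.close_job(): hands the job in; it is judged then, once.
Trained networks look in the newest picture that a camera, given by its name, has taken for a name from the list of things; names that differ only in an ending like _2 or _b are one class to them, and where a whole thing is asked for, a point or a joint stands for the part that bears it (a point fixed in the world has none). Each returns a list of dicts, best first, with "p" (0 to 1); they miss things now and then, are a little off and sometimes report something else, mostly with a low value. They report only what shows in the picture. A call takes as long as a camera call. They do not tell look-alikes from the thing itself.
- cams.spot_in(camera, query): "box" ([centre column, centre row, width, height] as shares, 0 to 1, of the picture: columns of its width, rows of its height, round what is visible of it).
- cams.outline_of(camera, query): "mask" (480x640 bool, what is visible of it) and "box" ([centre column, centre row, width, height] as shares, 0 to 1, of the picture: columns of its width, rows of its height, round what is visible of it).
- cams.mark_of(camera, query): "location" ([column, row] as shares, 0 to 1, of the picture: columns of its width, rows of its height: a listed point, or the origin of a listed thing).
The state is a dict: "time_s": time; "q": joint angles; "qvel": joint speeds; "joint_efforts": joint torques, N m; "position": TCP position; "tool_rot": TCP orientation; "ft_force": force on the tool from outside, world axes, zero at the start; "wrist_torque": the same for the moment, N m; "grip_width": finger opening in m; "gripper_force": force on a finger pad.
Only numpy, scipy, OpenCV 4.12 (cv2) and the standard library are available. Lean on these libraries where they do the work, as an engineer would, in place of code of your own. Each camera call takes 0.05 s, during which the arm holds its last target. There are 200 camera calls.

## Working session

There is one attempt and no reset: what is moved stays moved. The work goes in short steps, Python scripts to look and compute and a tool call to move; the robot and the scene stay as the last step left them, time stands still between calls to the robot, and variables do not carry over. Pictures are saved under pics/ and viewed, at most 10 in all, crops included, and the job is handed in when it is done.

Besides the shell and the picture viewer there is one more tool, called after "Call:" by a JSON object that holds its "api" and its "payload". move_arm: Moves the arm, as the interface text tells. Its arguments: {"type":"object","properties":{"jaw":{"type":"array","items":{"type":"number"}},"dp":{"type":"array","items":{"type":"array","items":{"type":"number"}}},"turn":{"type":"array","items":{"type":"array","items":{"type":"number"}}},"force":{"type":"number"}},"required":["jaw","dp","turn"]}

```bash
ls; mkdir -p pics; cat > h.py <<'E'
import numpy as np, cv2
from rig import observe, cams, ticket
def save(n,f):
    im,d=cams.get_image(n); cv2.imwrite(f,im[:,:,::-1]); np.save('pics/'+n+'_d.npy',d); return im,d
def K(n):
    c=cams.calibration(n); f=240/np.tan(np.radians(c['vertical_fov'])/2); return c,f
def pt(n,u,v,d):
    c,f=K(n); p=np.array([(u-c['cx'])/f*d,-(v-c['cy'])/f*d,-d,1]); return (np.linalg.inv(c['view'])@p)[:3]
def onz(n,u,v,z):
    c,f=K(n); iv=np.linalg.inv(c['view']); o=iv[:3,3]; r=iv[:3,:3]@np.array([(u-c['cx'])/f,-(v-c['cy'])/f,-1]); return o+r*(z-o[2])/r[2]
def cloud(n,d):
    c,f=K(n); v,u=np.mgrid[:480,:640]; p=np.stack([(u-c['cx'])/f*d,-(v-c['cy'])/f*d,-d,np.ones_like(d)],-1); return (p@np.linalg.inv(c['view']).T)[...,:3]
E
python3 - <<'E'
from h import *
np.set_printoptions(precision=4,suppress=True)
for n in ['top','scene']:
    save(n,f'pics/{n}1.png'); print(n,{k:v for k,v in cams.calibration(n).items() if k!='view'}, np.linalg.inv(cams.calibration(n)['view'])[:3])
    d=np.load(f'pics/{n}_d.npy')
    for q in ['bin','hatch_bar','hatch_hinge','pot','rod_block','rod','rod_grip','rod_tip','wood_block','clip','media_0']:
        for m in cams.mark_of(n,q)[:5]:
            u,v=m['location'][0]*640,m['location'][1]*480; ui,vi=min(int(u),639),min(int(v),479)
            print(q,round(m['p'],2),round(u),round(v),pt(n,u,v,d[vi,ui]))
print(observe()['time_s'])
E
```

```text
pics
top {'vertical_fov': 46.86478358783801, 'cx': 324.511468020197, 'cy': 239.99095651004797} [[-0.017   0.9943 -0.1052  0.4258]
 [-0.9999 -0.0169  0.0024  0.0196]
 [ 0.0006  0.1052  0.9944  1.4278]]
bin 0.6 457 231 [ 0.5823 -0.3022  0.1117]
hatch_bar 0.71 463 278 [ 0.4687 -0.3094  0.1142]
hatch_bar 0.2 378 290 [ 0.445  -0.1161  0.0284]
hatch_hinge 0.96 466 195 [ 0.6892 -0.3571 -0.0015]
pot 0.79 328 285 [0.46   0.0088 0.0017]
rod_block 0.92 227 288 [0.4557 0.2543 0.0849]
rod 0.63 229 284 [0.4665 0.2522 0.0609]
rod 0.53 327 286 [0.4584 0.0115 0.0009]
rod_grip 0.73 174 276 [0.4824 0.3597 0.1696]
rod_tip 0.56 230 286 [0.462  0.2566 0.0333]
rod_tip 0.43 189 277 [ 0.4878  0.3675 -0.0017]
wood_block 0.75 380 292 [ 0.4403 -0.1204  0.037 ]
clip 0.39 282 269 [0.5025 0.1257 0.0046]
media_0 0.62 326 294 [0.4369 0.0155 0.0122]
media_0 0.52 337 294 [ 0.438  -0.0123  0.0253]
media_0 0.49 336 276 [ 0.4831 -0.0115  0.0193]
media_0 0.44 312 286 [0.4586 0.0495 0.021 ]
media_0 0.38 323 269 [0.5021 0.0211 0.0071]
scene {'vertical_fov': 42.652683212019085, 'cx': 316.6053067110771, 'cy': 239.777765871985
[... 304 characters left out ...]
.91 355 302 [0.4555 0.0143 0.005 ]
rod_block 0.95 250 367 [0.4236 0.2841 0.0591]
rod 0.69 414 149 [ 1.1457 -0.8713 -0.4279]
rod 0.67 254 362 [0.4292 0.2736 0.0574]
rod 0.61 199 387 [0.4665 0.3686 0.0209]
rod 0.24 430 199 [ 0.5165 -0.2392  0.1062]
rod_grip 0.84 246 315 [0.4457 0.2679 0.1723]
rod_grip 0.79 186 344 [0.4663 0.3706 0.1568]
rod_tip 0.84 196 388 [0.4702 0.373  0.0188]
rod_tip 0.29 258 364 [0.4204 0.2696 0.0609]
wood_block 0.73 409 277 [ 0.4253 -0.1011  0.0312]
clip 0.44 301 318 [0.489  0.1265 0.006 ]
media_0 0.69 353 301 [0.4593 0.0189 0.0073]
media_0 0.46 341 293 [0.4845 0.028  0.0168]
media_0 0.46 373 301 [ 0.4295 -0.0086  0.0177]
media_0 0.4 357 292 [ 0.4718 -0.0043  0.0098]
1.2
```

View pics/top1.png

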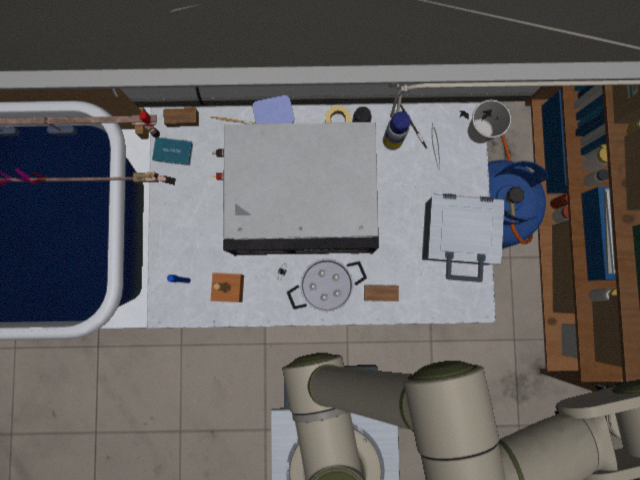

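View pics/scene1.png

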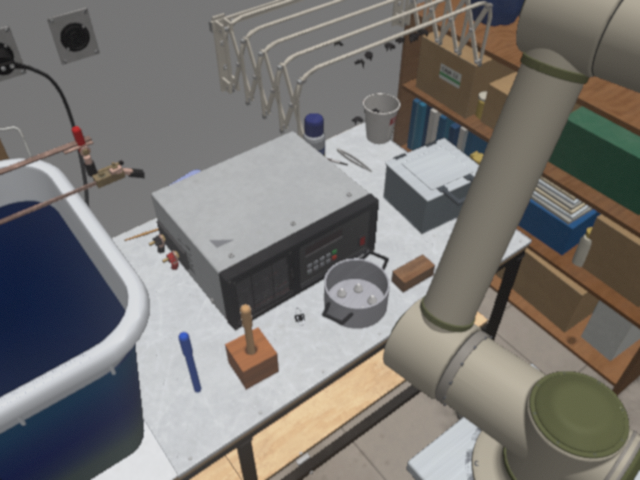

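The top view shows the pot at about (326,285), the rod block with the wooden rod at (227,288) and the bin at (463,228) with its bar at (465,270). A blue rod look-alike stands at (178,278), and a big oven stands behind the pot. Next I measure these from the depth data.

```bash
python3 - <<'E'
from h import *
np.set_printoptions(precision=4,suppress=True)
T=cloud('top',np.load('pics/top_d.npy')); S=cloud('scene',np.load('pics/scene_d.npy'))
def sel(P,x,y,z):
    m=(P[...,0]>x[0])&(P[...,0]<x[1])&(P[...,1]>y[0])&(P[...,1]<y[1])&(P[...,2]>z[0])&(P[...,2]<z[1]); return P[m]
def rep(nm,P):
    print(nm,len(P), 'min',P.min(0),'max',P.max(0),'mean',P.mean(0)) if len(P) else print(nm,0)
for n,P in (('T',T),('S',S)):
    print(n)
    b=sel(P,(.38,.52),(.2,.32),(.052,.068)); rep('blocktop',b); print(cv2.minAreaRect(b[:,:2].astype(np.float32)*1000))
    rep('rodtop',sel(P,(.38,.52),(.2,.32),(.165,.2)))
    rep('rodmid',sel(P,(.38,.52),(.2,.32),(.13,.165)))
    rep('rodlow',sel(P,(.38,.52),(.2,.32),(.08,.12)))
    r=sel(P,(.36,.54),(-.07,.09),(.06,.072)); rep('potrim',r); print(cv2.minEnclosingCircle(r[:,:2].astype(np.float32)*1000))
    h=sel(P,(.36,.62),(-.12,.14),(.04,.08)); rep('handles',h)
    bb=sel(P,(.35,.75),(-.45,-.18),(.09,.13)); rep('bin',bb); print(cv2.minAreaRect(bb[:,:2].astype(np.float32)*1000))
    bar=sel(P,(.4,.505),(-.45,-.2),(.09,.13)); rep('bar',bar); 
    if len(bar): print(cv2.minAreaRect(bar[:,:2].astype(np.float32)*1000))
    o=sel(P,(.45,.95),(-.2,.35),(.14,.4)); rep('oven',o); print(cv2.minAreaRect(o[:,:2].astype(np.float32)*1000))
    fl=sel(P,(.3,.42),(.0,.3),(-.02,.02)); rep('bench',fl)
print(observe()['tool_rot'])
im=cv2.imread('pics/top1.png'); a=cv2.resize(im[245:325,200:400],(800,320),interpolation=2); b=cv2.resize(im[180:290,410:520],(270,270),interpolation=2)
b=np.pad(b,((0,0),(0,530),(0,0))); cv2.imwrite('pics/c1.png',np.vstack([a,b]))
E
```

```text
T
blocktop 700 min [0.4235 0.2261 0.0521] max [0.496  0.3001 0.0672] mean [0.4593 0.2607 0.0591]
((459.5210266113281, 262.6717834472656), (70.833740234375, 69.92483520507812), 86.36222839355469)
rodtop 52 min [0.4514 0.2542 0.1677] max [0.4672 0.2698 0.1839] mean [0.4593 0.2615 0.1766]
rodmid 22 min [0.4516 0.2532 0.1338] max [0.4678 0.2605 0.1627] mean [0.4591 0.2559 0.1483]
rodlow 17 min [0.4526 0.2551 0.08  ] max [0.465  0.262  0.1182] mean [0.4583 0.2576 0.0965]
potrim 268 min [ 0.3977 -0.0681  0.06  ] max [0.5255 0.0889 0.0717] mean [0.4611 0.0115 0.0643]
((461.63580322265625, 10.348991394042969), 95.86886596679688)
handles 686 min [ 0.3977 -0.1172  0.04  ] max [0.5504 0.1397 0.0794] mean [0.4748 0.0138 0.0597]
bin 5091 min [ 0.461  -0.4203  0.0973] max [ 0.6767 -0.2305  0.1208] mean [ 0.5819 -0.3234  0.1082]
((567.3226318359375, -322.3961486816406), (176.9676055908203, 207.59649658203125), 84.20649719238281)
bar 312 min [ 0.461  -0.4012  0.1022] max [ 0.505  -0.2691  0.1208] mean [ 0.4786 -0.316   0.1126]
((482.7667541503906, -335.042724609375), (131.7333984375, 43.081768035888
[... 1130 characters left out ...]
0.579  -0.3119  0.1083]
((564.775146484375, -321.79339599609375), (183.41102600097656, 210.40367126464844), 83.9744644165039)
bar 132 min [ 0.4632 -0.3531  0.1043] max [ 0.5048 -0.2669  0.1178] mean [ 0.4824 -0.283   0.1129]
((483.9689636230469, -310.0992431640625), (40.13854217529297, 86.82679748535156), 1.3615795373916626)
oven 20027 min [ 0.4501 -0.1982  0.14  ] max [0.9497 0.35   0.396 ] mean [0.678  0.0821 0.1649]
((691.7025756835938, 54.989013671875), (383.58740234375, 588.3615112304688), 14.934901237487793)
bench 5030 min [ 0.3535  0.0002 -0.02  ] max [0.42   0.2999 0.02  ] mean [ 0.3845  0.1617 -0.0007]
[[ 0.9238  0.3828  0.    ]
 [ 0.3828 -0.9238 -0.    ]
 [ 0.      0.     -1.    ]]
```

View pics/c1.png

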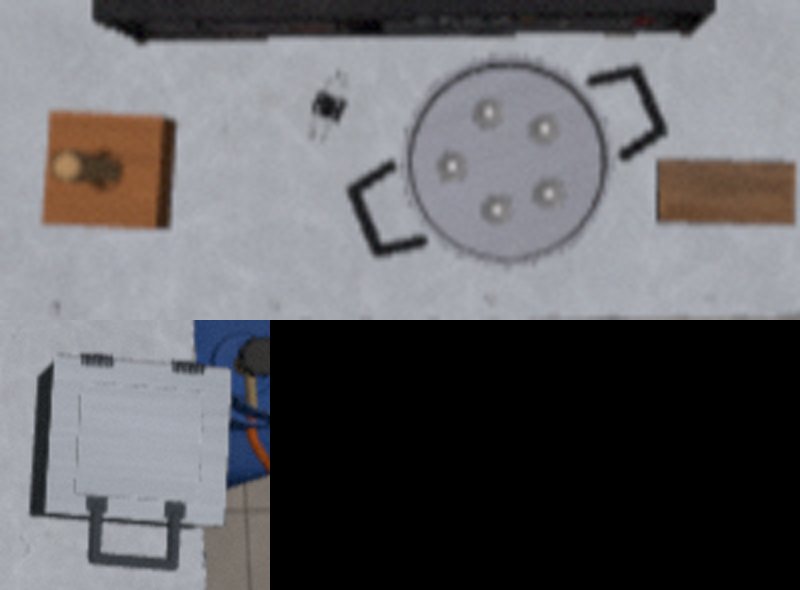

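```bash
python3 - <<'E'
from h import *
np.set_printoptions(precision=4,suppress=True)
T=cloud('top',np.load('pics/top_d.npy')); S=cloud('scene',np.load('pics/scene_d.npy'))
def sel(P,x,y,z):
    m=(P[...,0]>x[0])&(P[...,0]<x[1])&(P[...,1]>y[0])&(P[...,1]<y[1])&(P[...,2]>z[0])&(P[...,2]<z[1]); return P[m]
print('pot c px',onz('top',326.9,285.25,.065),'rodtop px',onz('top',216.3,286.2,.18))
from scipy.optimize import least_squares
for P in (T,S):
    r=sel(P,(.36,.54),(-.07,.09),(.058,.072))[:,:2]; c=np.array([.46,.011])
    r=r[abs(np.linalg.norm(r-c,axis=1)-.063)<.009]
    s=least_squares(lambda q:np.hypot(*(r-q).T)-.063,c,loss='soft_l1',f_scale=.002); print('pot',s.x,len(r))
    for xs in (.50,.53,.56): pass
    b=sel(P,(.44,.479),(-.45,-.2),(.1,.125)); print('bar',b.mean(0),b.min(0),b.max(0),len(b))
    if len(b)>20: m=np.polyfit(b[:,1],b[:,0],1); print(' slope',np.degrees(np.arctan(m[0])))
    pl=sel(P,(.515,.72),(-.45,-.2),(.095,.115)); print('plate',cv2.minAreaRect(pl[:,:2].astype(np.float32)*1000),pl.min(0),pl.max(0))
    for y in (-.1,-.05,0,.05,.1,.25): 
        o=sel(P,(.5,.7),(y-.02,y+.02),(.1,.3)); print('oven y',y,o[:,0].min(),np.median(o[:,2]),o[:,2].max())
    o=sel(P,(.52,.85),(-.3,.35),(.14,.3)); print('oven y range',o[:,1].min(),o[:,1].max())
    hh=sel(P,(.36,.56),(-.09,.11),(.03,.06)); d=np.linalg.norm(hh[:,:2]-s.x,axis=1); hh=hh[(d>.069)&(d<.11)]; 
    a=np.arctan2(hh[:,1]-s.x[1],hh[:,0]-s.x[0]); print('handle angs',np.percentile(np.degrees(a[a>0]),[5,50,95]),np.percentile(np.degrees(a[a<0]),[5,50,95]))
for a,b in (((52,356),(232,368)),((55,356),(32,514)),((232,368),(224,525)),((95,562),(178,567))):
    f=lambda q:onz('top',410+q[0]/2.4545,180+(q[1]-320)/2.4545,.109); A,B=f(a),f(b); print(A,B,np.degrees(np.arctan2(*(B-A)[1::-1])),(A+B)/2)
E
```

```text
pot c px [0.4582 0.0123 0.065 ] rodtop px [0.4576 0.2613 0.18  ]
pot [0.461  0.0136] 279
bar [ 0.4704 -0.3155  0.113 ] [ 0.461  -0.357   0.1058] [ 0.4789 -0.2691  0.1208] 198
 slope 3.4640772994151376
plate ((590.6580810546875, -324.7654113769531), (176.9417724609375, 160.63414001464844), 84.17826843261719) [ 0.5151 -0.4203  0.0973] [ 0.6767 -0.2305  0.115 ]
oven y -0.1 0.5395759547620982 0.1595701045286516 0.16795226134327335
oven y -0.05 0.541103986555784 0.15967867238972588 0.1674130587500413
oven y 0 0.541158640017609 0.15962746861995103 0.16726868666901895
oven y 0.05 0.5418007718444368 0.15972692700398894 0.16831246135611377
oven y 0.1 0.5413618574415072 0.15956472614183514 0.1685673639661842
oven y 0.25 0.541125044903543 0.15931365295511835 0.16760414688516034
oven y range -0.18943464836013466 0.252225529826537
handle angs [  7.7753 103.8688 130.4916] [-106.677   -65.6593   -7.6086]
pot [0.4566 0.0142] 606
bar [ 0.4701 -0.2778  0.1134] [ 0.4632 -0.2967  0.1056] [ 0.4786 -0.2669  0.1177] 64
 slope 8.55013049805743
plate ((589.521484375, -325.0780029296875), (183.48709106445312,
[... 320 characters left out ...]
325137362805 0.16030362127616365 0.1664386544055858
oven y 0.1 0.5352496449597925 0.1602133741774372 0.16640828656001294
oven y 0.25 0.534612918462257 0.154951264684283 0.16499412465825547
oven y range -0.18678858925743413 0.2529862118837439
handle angs [  3.6276  29.3489 127.791 ] [-106.3077  -31.8028   -3.6516]
[ 0.6711 -0.2432  0.109 ] [ 0.6561 -0.4198  0.109 ] -94.84279730073314 [ 0.6636 -0.3315  0.109 ]
[ 0.671  -0.2461  0.109 ] [ 0.5156 -0.2179  0.109 ] 169.708630968735 [ 0.5933 -0.232   0.109 ]
[ 0.6561 -0.4198  0.109 ] [ 0.5018 -0.4041  0.109 ] 174.19358022082523 [ 0.5789 -0.4119  0.109 ]
[ 0.468  -0.2773  0.109 ] [ 0.4618 -0.3575  0.109 ] -94.42055379356593 [ 0.4649 -0.3174  0.109 ]
```

Call:
{"api": "move_arm", "payload": {"jaw": [6, 6, 6, 6, 6, 6, 6, 6, 6, 6, 6, 6], "dp": [[1.1, -1.3, 0], [2.2, -2.6, 0], [2.2, -2.6, 0], [2.2, -2.6, 0], [2.2, -2.6, 0], [2.2, -2.6, 0], [2.2, -2.6, 0], [2.2, -2.6, 0], [2.2, -2.6, 0], [2.2, -2.6, 0], [2.2, -2.6, 0], [2.2, -2.6, 0]], "turn": [[0, 0, 0], [0, 0, 0], [0, 0, 0], [0, 0, 0], [0, 0, 0], [0, 0, 0], [0, 0, 0], [0, 0, 0], [0, 0, 0], [0, 0, 0], [0, 0, 0], [0, 0, 0]], "force": 60}}

```text
time_s: 2.2
position: [0.3299, -0.1335, 0.2315]
tool_rot: [[0.924, 0.382, 0.001], [0.382, -0.924, -0.0], [0.0, 0.001, -1.0]]
ft_force: [0.7, -0.8, 0.2]
grip_width: 0.0599
gripper_force: 0.0
```

Call:
{"api": "move_arm", "payload": {"jaw": [6, 6, 6, 6, 6, 6, 6, 6, 6, 6, 6, 6], "dp": [[2.2, -2.6, 0], [2.2, -2.6, 0], [2.2, -2.6, 0], [2.2, -2.6, 0], [2.2, -2.6, 0], [2.2, -2.6, 0], [2.2, -2.6, 0], [2.2, -2.6, 0], [2.2, -2.6, 0], [2.2, -2.6, 0], [2.2, -2.6, 0], [1.1, -1.3, 0]], "turn": [[0, 0, 0], [0, 0, 0], [0, 0, 0], [0, 0, 0], [0, 0, 0], [0, 0, 0], [0, 0, 0], [0, 0, 0], [0, 0, 0], [0, 0, 0], [0, 0, 0], [0, 0, 0]]}}

```text
time_s: 3.2
position: [0.4495, 0.2411, 0.2311]
tool_rot: [[0.923, 0.385, 0.0], [0.385, -0.923, 0.001], [0.001, -0.001, -1.0]]
ft_force: [-0.3, 0.2, 0.0]
grip_width: 0.0598
gripper_force: 0.0
```

Call:
{"api": "move_arm", "payload": {"jaw": [6, 6, 6, 6, 6, 6, 6, 6, 6, 6, 6, 6], "dp": [[0.8, -0.8, 0], [0.8, -0.8, 0], [0, 0, 0], [0, 0, 1.2], [0, 0, 1.5], [0, 0, 1.5], [0, 0, 1.5], [0, 0, 1.5], [0, 0, 1.5], [0, 0, 1.1], [0, 0, 0], [0, 0, 0]], "turn": [[0, 0, 0], [0, 0, 0], [0, 0, 0], [0, 0, 0], [0, 0, 0], [0, 0, 0], [0, 0, 0], [0, 0, 0], [0, 0, 0], [0, 0, 0], [0, 0, 0], [0, 0, 0]]}}

```text
time_s: 4.2
position: [0.4578, 0.2581, 0.1335]
tool_rot: [[0.924, 0.382, -0.001], [0.382, -0.924, -0.0], [-0.001, 0.0, -1.0]]
ft_force: [1.0, -0.4, -0.1]
grip_width: 0.0599
gripper_force: 0.0
```

Call:
{"api": "move_arm", "payload": {"jaw": [4.5, 3.5, 2.5, 2.0, 1.5, 1, 1, 1, 1, 1], "dp": [[0, 0, 0], [0, 0, 0], [0, 0, 0], [0, 0, 0], [0, 0, 0], [0, 0, 0], [0, 0, 0], [0, 0, 0], [0, 0, 0], [0, 0, 0]], "turn": [[0, 0, 0], [0, 0, 0], [0, 0, 0], [0, 0, 0], [0, 0, 0], [0, 0, 0], [0, 0, 0], [0, 0, 0], [0, 0, 0], [0, 0, 0]]}}

```text
time_s: 5.03
position: [0.4579, 0.2594, 0.1339]
tool_rot: [[0.924, 0.383, 0.001], [0.383, -0.924, 0.001], [0.001, -0.001, -1.0]]
ft_force: [-1.0, 1.8, 4.1]
grip_width: 0.0166
gripper_force: 58.5
```

```bash
python3 - <<'E'
from h import *
save('scene','pics/s2.png'); save('top','pics/t2.png')
a=cv2.imread('pics/s2.png')[180:460,100:420]; cv2.imwrite('pics/c2.png',cv2.resize(a,None,fx=2,fy=2))
E
```

```text
(no output)
```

View pics/c2.png

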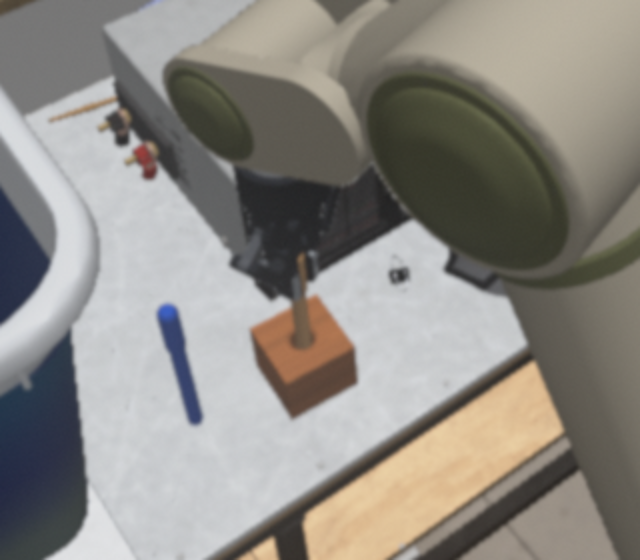

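The crop shows the rod gripped near its top, upright in the block, crop (302,255) to (300,340). It seems to sit on the camera side of the fingers, so I check the offset numerically.

```bash
python3 - <<'E'
from h import *
np.set_printoptions(precision=4,suppress=True)
im=cv2.imread('pics/s2.png').astype(int); S=cloud('scene',np.load('pics/scene_d.npy'))
hsv=cv2.cvtColor(im.astype(np.uint8),cv2.COLOR_BGR2HSV)
w=(hsv[...,0]<20)&(hsv[...,1]>80)&(S[...,1]>.2)&(S[...,1]<.32)&(S[...,0]>.4)&(S[...,0]<.52)
print(observe()['position'],observe()['tool_rot'][:,0])
for z in np.arange(.065,.19,.01):
    m=w&(abs(S[...,2]-z)<.005); p=S[m]
    if len(p): print(round(z,3),len(p),p.mean(0),p.min(0)[:2],p.max(0)[:2])
E
```

```text
[0.4579 0.2594 0.1339] [0.9238 0.3828 0.0013]
0.065 650 [0.4502 0.265  0.0618] [0.4179 0.2281] [0.4899 0.3   ]
0.075 27 [0.4525 0.2628 0.0753] [0.449  0.2547] [0.4586 0.2675]
0.085 27 [0.4525 0.2624 0.0857] [0.449  0.2545] [0.4617 0.2671]
0.095 23 [0.4532 0.2628 0.0951] [0.4503 0.2562] [0.4578 0.2674]
0.105 26 [0.4526 0.2618 0.1047] [0.4486 0.2543] [0.4583 0.2669]
0.115 17 [0.451  0.2614 0.1136] [0.4493 0.2577] [0.453  0.2656]
0.125 2 [0.4503 0.2594 0.1205] [0.4493 0.2587] [0.4512 0.26  ]
0.145 3 [0.4506 0.256  0.1464] [0.4493 0.2541] [0.4517 0.2575]
0.155 9 [0.4501 0.2553 0.1547] [0.4476 0.2528] [0.4519 0.2584]
0.165 11 [0.4501 0.2562 0.1653] [0.4486 0.2538] [0.4521 0.2585]
0.175 11 [0.45   0.2567 0.1754] [0.4479 0.2524] [0.4531 0.2599]
0.185 1 [0.4502 0.2557 0.1803] [0.4502 0.2557] [0.4502 0.2557]
```

Call:
{"api": "move_arm", "payload": {"jaw": [1, 1, 1, 1, 1, 1, 1, 1, 1, 1, 1, 1], "dp": [[0, 0, -0.5], [0, 0, -1], [0, 0, -1], [0, 0, -1], [0, 0, -1], [0, 0, -1], [0, 0, -1], [0, 0, -1], [0, 0, -0.5], [0, 0, 0], [-0.4, 1.0, 0], [-0.9, 2.2, 0]], "turn": [[0, 0, 0], [0, 0, 0], [0, 0, 0], [0, 0, 0], [0, 0, 0], [0, 0, 0], [0, 0, 0], [0, 0, 0], [0, 0, 0], [0, 0, 0], [0, 0, 0], [0, 0, 0]]}}

```text
time_s: 6.13
position: [0.4575, 0.2248, 0.2125]
tool_rot: [[0.923, 0.385, -0.001], [0.385, -0.923, -0.0], [-0.001, -0.0, -1.0]]
ft_force: [-0.2, -0.1, -0.8]
grip_width: 0.0167
gripper_force: 58.4
```

Call:
{"api": "move_arm", "payload": {"jaw": [1, 1, 1, 1, 1, 1, 1, 1, 1, 1, 1, 1], "dp": [[-0.9, 2.2, 0], [-0.9, 2.2, 0], [-0.9, 2.2, 0], [-0.9, 2.2, 0], [-0.9, 2.2, 0], [-0.9, 2.2, 0], [-0.9, 2.2, 0], [-0.9, 2.2, 0], [-0.6, 1.5, 0], [-0.3, 0.5, 0], [0, 0, 0], [0, 0, 0]], "turn": [[0, 0, 0], [0, 0, 0], [0, 0, 0], [0, 0, 0], [0, 0, 0], [0, 0, 0], [0, 0, 0], [0, 0, 0], [0, 0, 0], [0, 0, 0], [0, 0, 0], [0, 0, 0]]}}

```text
time_s: 7.13
position: [0.4578, 0.0125, 0.213]
tool_rot: [[0.924, 0.382, -0.001], [0.382, -0.924, 0.0], [-0.001, -0.001, -1.0]]
ft_force: [0.1, 0.9, -0.8]
grip_width: 0.0165
gripper_force: 58.4
```

```bash
python3 - <<'E'
from h import *
np.set_printoptions(precision=4,suppress=True)
save('scene','pics/s3.png')
im=cv2.imread('pics/s3.png'); S=cloud('scene',np.load('pics/scene_d.npy')); c=observe()['position']; print(c,observe()['grip_width'])
hsv=cv2.cvtColor(im,cv2.COLOR_BGR2HSV)
w=(hsv[...,0]<22)&(hsv[...,1]>70)&(abs(S[...,1]-c[1])<.06)&(abs(S[...,0]-c[0])<.06)&(S[...,2]>.07)
for z in np.arange(.075,.27,.02):
    p=S[w&(abs(S[...,2]-z)<.01)]
    if len(p): print(round(z,3),len(p),p.mean(0))
cv2.imwrite('pics/c3.png',cv2.resize(im[160:400,200:520],None,fx=2,fy=2))
E
```

```text
[0.4579 0.0129 0.2131] 0.016448980627463142
0.095 24 [0.4523 0.0169 0.0991]
0.115 43 [0.4525 0.0173 0.1152]
0.135 45 [0.452  0.0168 0.1356]
0.155 46 [0.4522 0.0169 0.1559]
0.175 50 [0.4528 0.0171 0.1755]
0.195 48 [0.4525 0.0167 0.1933]
0.255 9 [0.4552 0.0203 0.2601]
```

View pics/c3.png

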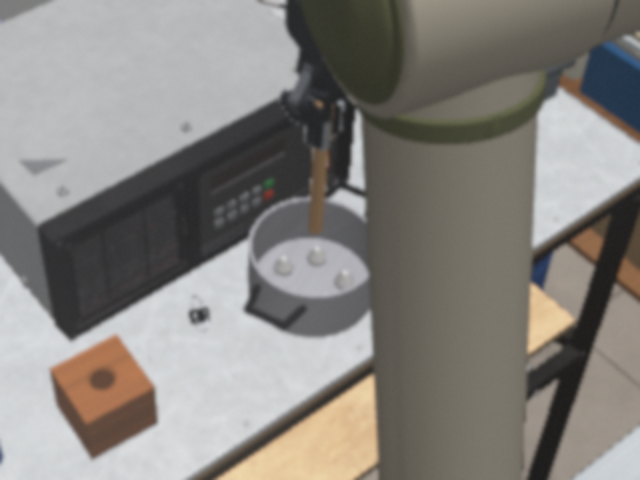

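The crop shows the rod held upright above the pot, foot at crop (316,232), and the empty hole in the block at (103,378). I lower it and stir.

Call:
{"api": "move_arm", "payload": {"jaw": [1, 1, 1, 1, 1, 1, 1, 1, 1, 1, 1, 1], "dp": [[0, 0, 1], [0, 0, 1.2], [0, 0, 1.2], [0, 0, 1.2], [0, 0, 1.2], [0, 0, 1.2], [0, 0, 0.7], [0, 0, 0], [0.7, -0.4, 0], [0.7, -0.4, 0], [0.7, -0.4, 0], [0.6, -0.35, 0]], "turn": [[0, 0, 0], [0, 0, 0], [0, 0, 0], [0, 0, 0], [0, 0, 0], [0, 0, 0], [0, 0, 0], [0, 0, 0], [0, 0, 0], [0, 0, 0], [0, 0, 0], [0, 0, 0]]}}

```text
time_s: 8.18
position: [0.4781, 0.0379, 0.1368]
tool_rot: [[0.924, 0.383, 0.001], [0.383, -0.924, -0.0], [0.001, 0.001, -1.0]]
ft_force: [0.2, -0.2, -0.3]
grip_width: 0.0164
gripper_force: 58.3
```

Call:
{"api": "move_arm", "payload": {"jaw": [1, 1, 1, 1, 1, 1, 1, 1, 1, 1, 1, 1], "dp": [[-0.49, -0.64, 0], [-0.64, -0.49, 0], [-0.75, -0.31, 0], [-0.8, -0.11, 0], [-0.8, 0.11, 0], [-0.75, 0.31, 0], [-0.64, 0.49, 0], [-0.49, 0.64, 0], [-0.31, 0.75, 0], [-0.11, 0.8, 0], [0.11, 0.8, 0], [0.31, 0.75, 0]], "turn": [[0, 0, 0], [0, 0, 0], [0, 0, 0], [0, 0, 0], [0, 0, 0], [0, 0, 0], [0, 0, 0], [0, 0, 0], [0, 0, 0], [0, 0, 0], [0, 0, 0], [0, 0, 0]]}}

```text
time_s: 9.18
position: [0.4401, -0.0132, 0.1363]
tool_rot: [[0.924, 0.382, 0.0], [0.382, -0.924, -0.0], [0.0, 0.0, -1.0]]
ft_force: [0.7, 0.3, -0.2]
grip_width: 0.0167
gripper_force: 58.3
```

```bash
python3 - <<'E'
from h import *
np.set_printoptions(precision=4,suppress=True)
save('scene','pics/s4.png'); save('top','pics/t4.png'); o=observe(); print(o['position'],o['grip_width'])
a=cv2.imread('pics/s4.png')[240:360,280:440]; b=cv2.imread('pics/t4.png')[240:330,280:380]
cv2.imwrite('pics/c4.png',np.hstack([cv2.resize(a,(480,360)),cv2.resize(b,(320,360))]))
E
```

```text
[ 0.4408 -0.0133  0.1363] 0.0165242002805082
```

View pics/c4.png

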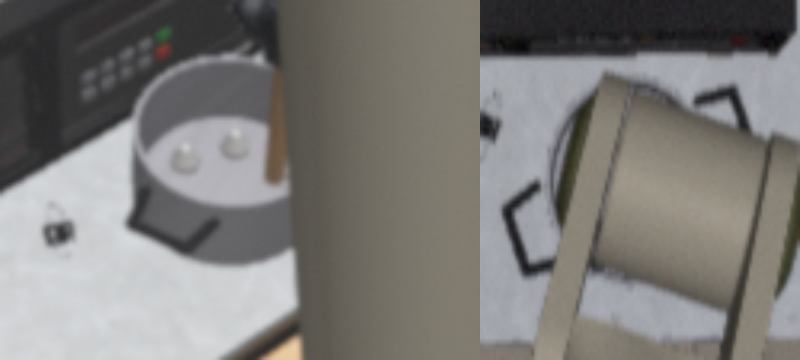

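The rod foot at (272,180) is low in the pot, and the chunks ahead of it have been swept along while the pot sits in place. I keep going round.

Call:
{"api": "move_arm", "payload": {"jaw": [1, 1, 1, 1, 1, 1, 1, 1, 1, 1, 1, 1], "dp": [[0.49, 0.64, 0], [0.64, 0.49, 0], [0.75, 0.31, 0], [0.8, 0.11, 0], [0.8, -0.11, 0], [0.75, -0.31, 0], [0.64, -0.49, 0], [0.49, -0.64, 0], [0.31, -0.75, 0], [0.11, -0.8, 0], [-0.11, -0.8, 0], [-0.31, -0.75, 0]], "turn": [[0, 0, 0], [0, 0, 0], [0, 0, 0], [0, 0, 0], [0, 0, 0], [0, 0, 0], [0, 0, 0], [0, 0, 0], [0, 0, 0], [0, 0, 0], [0, 0, 0], [0, 0, 0]]}}

```text
time_s: 10.28
position: [0.4766, 0.038, 0.1363]
tool_rot: [[0.924, 0.383, -0.0], [0.383, -0.924, 0.0], [-0.0, -0.0, -1.0]]
ft_force: [-0.6, 0.0, -0.3]
grip_width: 0.0164
gripper_force: 58.4
```

Call:
{"api": "move_arm", "payload": {"jaw": [1, 1, 1, 1, 1, 1, 1, 1, 1, 1, 1, 1], "dp": [[-0.49, -0.64, 0], [-0.64, -0.49, 0], [-0.75, -0.31, 0], [-0.8, -0.11, 0], [-0.8, 0.11, 0], [-0.75, 0.31, 0], [-0.64, 0.49, 0], [-0.49, 0.64, 0], [-0.31, 0.75, 0], [-0.11, 0.8, 0], [0.11, 0.8, 0], [0.31, 0.75, 0]], "turn": [[0, 0, 0], [0, 0, 0], [0, 0, 0], [0, 0, 0], [0, 0, 0], [0, 0, 0], [0, 0, 0], [0, 0, 0], [0, 0, 0], [0, 0, 0], [0, 0, 0], [0, 0, 0]]}}

```text
time_s: 11.28
position: [0.4401, -0.0132, 0.1363]
tool_rot: [[0.924, 0.382, 0.0], [0.382, -0.924, -0.0], [0.0, 0.0, -1.0]]
ft_force: [-0.6, 0.1, -0.3]
grip_width: 0.0168
gripper_force: 58.4
```

Call:
{"api": "move_arm", "payload": {"jaw": [1, 1, 1, 1, 1, 1, 1, 1, 1, 1, 1, 1], "dp": [[0.49, 0.64, 0], [0.64, 0.49, 0], [0.75, 0.31, 0], [0.8, 0.11, 0], [0.8, -0.11, 0], [0.75, -0.31, 0], [0.64, -0.49, 0], [0.49, -0.64, 0], [0.31, -0.75, 0], [0.11, -0.8, 0], [-0.11, -0.8, 0], [-0.31, -0.75, 0]], "turn": [[0, 0, 0], [0, 0, 0], [0, 0, 0], [0, 0, 0], [0, 0, 0], [0, 0, 0], [0, 0, 0], [0, 0, 0], [0, 0, 0], [0, 0, 0], [0, 0, 0], [0, 0, 0]]}}

```text
time_s: 12.28
position: [0.4766, 0.038, 0.1363]
tool_rot: [[0.924, 0.383, -0.0], [0.383, -0.924, 0.0], [-0.0, -0.0, -1.0]]
ft_force: [-0.0, -0.3, -1.1]
grip_width: 0.0164
gripper_force: 58.4
```

Call:
{"api": "move_arm", "payload": {"jaw": [1, 1, 1, 1, 1, 1, 1, 1, 1, 1, 1, 1], "dp": [[-0.49, -0.64, 0], [-0.64, -0.49, 0], [-0.75, -0.31, 0], [-0.8, -0.11, 0], [-0.8, 0.11, 0], [-0.75, 0.31, 0], [-0.64, 0.49, 0], [-0.49, 0.64, 0], [-0.31, 0.75, 0], [-0.11, 0.8, 0], [0.11, 0.8, 0], [0.31, 0.75, 0]], "turn": [[0, 0, 0], [0, 0, 0], [0, 0, 0], [0, 0, 0], [0, 0, 0], [0, 0, 0], [0, 0, 0], [0, 0, 0], [0, 0, 0], [0, 0, 0], [0, 0, 0], [0, 0, 0]]}}

```text
time_s: 13.28
position: [0.4401, -0.0133, 0.1364]
tool_rot: [[0.924, 0.382, 0.0], [0.382, -0.924, -0.0], [0.0, 0.0, -1.0]]
ft_force: [-0.1, 0.3, -0.2]
grip_width: 0.0168
gripper_force: 58.4
```

Call:
{"api": "move_arm", "payload": {"jaw": [1, 1, 1, 1, 1, 1, 1, 1, 1, 1, 1, 1], "dp": [[0.49, 0.64, 0], [0.64, 0.49, 0], [0.75, 0.31, 0], [0.8, 0.11, 0], [0.8, -0.11, 0], [0.75, -0.31, 0], [0.64, -0.49, 0], [0.49, -0.64, 0], [0.31, -0.75, 0], [0.11, -0.8, 0], [-0.11, -0.8, 0], [-0.31, -0.75, 0]], "turn": [[0, 0, 0], [0, 0, 0], [0, 0, 0], [0, 0, 0], [0, 0, 0], [0, 0, 0], [0, 0, 0], [0, 0, 0], [0, 0, 0], [0, 0, 0], [0, 0, 0], [0, 0, 0]]}}

```text
time_s: 14.28
position: [0.4766, 0.0379, 0.1363]
tool_rot: [[0.924, 0.383, -0.0], [0.383, -0.924, 0.0], [-0.0, -0.0, -1.0]]
ft_force: [-1.0, 0.0, -0.8]
grip_width: 0.0168
gripper_force: 58.4
```

```bash
python3 - <<'E'
from h import *
np.set_printoptions(precision=4,suppress=True)
save('scene','pics/s5.png'); o=observe(); print(o['position'],o['grip_width'])
a=cv2.imread('pics/s5.png')[200:360,240:480]
cv2.imwrite('pics/c5.png',cv2.resize(a,None,fx=3,fy=3))
E
```

```text
[0.4753 0.0387 0.1363] 0.016372339055634143
```

View pics/c5.png

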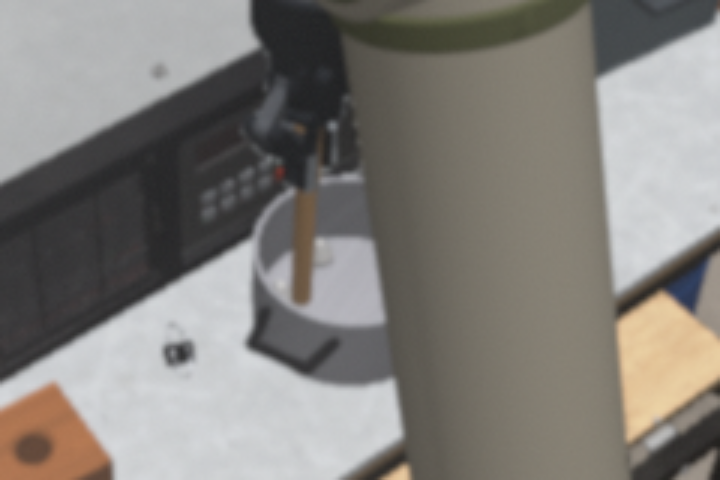

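The rod foot at (300,300) stands upright in the pot after three turns. Now I lift it out and carry it back over the block.

Call:
{"api": "move_arm", "payload": {"jaw": [1, 1, 1, 1, 1, 1, 1, 1, 1, 1, 1, 1], "dp": [[0, 0, -0.5], [0, 0, -1.1], [0, 0, -1.1], [0, 0, -1.1], [0, 0, -1.1], [0, 0, -1.1], [0, 0, -1.1], [0, 0, -0.8], [0.3, -1, 0], [0.6, -2, 0], [0.7, -2.2, 0], [0.7, -2.2, 0]], "turn": [[0, 0, 0], [0, 0, 0], [0, 0, 0], [0, 0, 0], [0, 0, 0], [0, 0, 0], [0, 0, 0], [0, 0, 0], [0, 0, 0], [0, 0, 0], [0, 0, 0], [0, 0, 0]]}}

```text
time_s: 15.33
position: [0.4696, 0.1154, 0.2149]
tool_rot: [[0.924, 0.382, -0.001], [0.382, -0.924, 0.0], [-0.001, -0.0, -1.0]]
ft_force: [0.3, 0.4, -0.6]
grip_width: 0.0167
gripper_force: 58.4
```

Call:
{"api": "move_arm", "payload": {"jaw": [1, 1, 1, 1, 1, 1, 1, 1, 1, 1, 1], "dp": [[0.7, -2.2, 0], [0.7, -2.2, 0], [0.7, -2.2, 0], [0.7, -2.2, 0], [0.7, -2.2, 0], [0.6, -1.6, 0], [0.4, -1.2, 0], [0, 0, 0], [0, 0, 0], [0, 0, 0], [0, 0, 0]], "turn": [[0, 0, 0], [0, 0, 0], [0, 0, 0], [0, 0, 0], [0, 0, 0], [0, 0, 0], [0, 0, 0], [0, 0, 0], [0, 0, 0], [0, 0, 0], [0, 0, 0]]}}

```text
time_s: 16.25
position: [0.459, 0.2581, 0.2153]
tool_rot: [[0.924, 0.382, -0.0], [0.382, -0.924, -0.0], [-0.0, 0.0, -1.0]]
ft_force: [0.2, -0.1, -0.5]
grip_width: 0.0164
gripper_force: 58.4
```

```bash
python3 - <<'E'
from h import *
np.set_printoptions(precision=4,suppress=True)
save('scene','pics/s6.png'); save('top','pics/t6.png')
im=cv2.imread('pics/s6.png'); S=cloud('scene',np.load('pics/scene_d.npy')); c=observe()['position']; print(c,observe()['grip_width'])
hsv=cv2.cvtColor(im,cv2.COLOR_BGR2HSV)
w=(hsv[...,0]<22)&(hsv[...,1]>70)&(abs(S[...,1]-c[1])<.06)&(abs(S[...,0]-c[0])<.06)&(S[...,2]>.075)
for z in np.arange(.085,.27,.02):
    p=S[w&(abs(S[...,2]-z)<.01)]
    if len(p): print(round(z,3),len(p),p.mean(0))
a=im[220:420,180:420]; b=cv2.imread('pics/t6.png')[245:325,270:390]
cv2.imwrite('pics/c6.png',np.hstack([cv2.resize(a,(420,350)),cv2.resize(b,(380,350))]))
E
```

```text
[0.459  0.2582 0.2154] 0.016498214538834398
0.085 5 [0.4535 0.2594 0.093 ]
0.105 51 [0.4535 0.2612 0.105 ]
0.125 42 [0.4531 0.2615 0.1254]
0.145 47 [0.4534 0.2611 0.1458]
0.165 54 [0.4532 0.261  0.1657]
0.185 54 [0.4534 0.2612 0.1857]
0.205 24 [0.4524 0.2596 0.2002]
0.225 27 [0.452  0.2537 0.225 ]
0.245 33 [0.4521 0.2542 0.2453]
0.265 17 [0.4504 0.2565 0.2602]
```

View pics/c6.png

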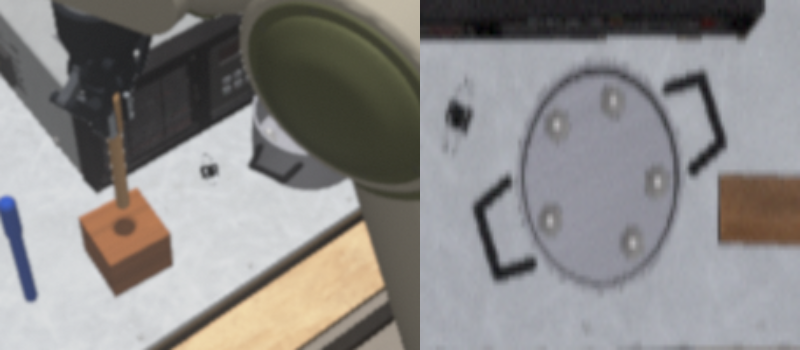

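The top crop shows all five chunks still in the upright pot, pushed out towards the wall. Each is more than 15 mm from every starting position. The scene crop shows the rod upright above the hole, so I insert it.

Call:
{"api": "move_arm", "payload": {"jaw": [1, 1, 1, 1, 1, 1, 1, 1, 1, 1, 1], "dp": [[0, -0.2, 0], [0, 0, 0], [0, 0, 1], [0, 0, 1], [0, 0, 1], [0, 0, 1], [0, 0, 1], [0, 0, 1], [0, 0, 1], [0, 0, 0.5], [0, 0, 0]], "turn": [[0, 0, 0], [0, 0, 0], [0, 0, 0], [0, 0, 0], [0, 0, 0], [0, 0, 0], [0, 0, 0], [0, 0, 0], [0, 0, 0], [0, 0, 0], [0, 0, 0]]}}

```text
time_s: 17.27
position: [0.4577, 0.2605, 0.1394]
tool_rot: [[0.924, 0.383, -0.002], [0.383, -0.924, -0.001], [-0.002, -0.0, -1.0]]
ft_force: [0.5, -0.2, -0.9]
grip_width: 0.0162
gripper_force: 58.4
```

Call:
{"api": "move_arm", "payload": {"jaw": [1, 1, 2.5, 4, 5, 6, 6, 6, 6, 6, 6, 6], "dp": [[0, 0, 0.35], [0, 0, 0], [0, 0, 0], [0, 0, 0], [0, 0, 0], [0, 0, 0], [0, 0, 0], [0, 0, 0], [0, 0, -0.5], [0, 0, -1.0], [0, 0, -1.5], [0, 0, -2]], "turn": [[0, 0, 0], [0, 0, 0], [0, 0, 0], [0, 0, 0], [0, 0, 0], [0, 0, 0], [0, 0, 0], [0, 0, 0], [0, 0, 0], [0, 0, 0], [0, 0, 0], [0, 0, 0]]}}

```text
time_s: 18.27
position: [0.4576, 0.2605, 0.1869]
tool_rot: [[0.924, 0.383, -0.002], [0.383, -0.924, -0.001], [-0.002, -0.0, -1.0]]
ft_force: [-0.3, -0.1, 0.1]
grip_width: 0.0601
gripper_force: 0.0
```

Call:
{"api": "move_arm", "payload": {"jaw": [6, 6, 6, 6, 6, 6, 6, 6, 6, 6, 6, 6], "dp": [[0, 0, -2], [0, 0, -2], [0, 0, -1.5], [0, 0, 0], [-0.5, 1.3, 0], [-1, 2.6, 0], [-1, 2.6, 0], [-1, 2.6, 0], [-1, 2.6, 0], [-1, 2.6, 0], [0, 0, 0], [0, 0, 0]], "turn": [[0, 0, 0], [0, 0, 0], [0, 0, 0], [0, 0, 0], [0, 0, 0], [0, 0, 0], [0, 0, 0], [0, 0, 0], [0, 0, 0], [0, 0, 0], [0, 0, 0], [0, 0, 0]]}}

```text
time_s: 19.27
position: [0.4619, 0.1067, 0.2413]
tool_rot: [[0.925, 0.381, -0.001], [0.381, -0.925, 0.0], [-0.001, -0.001, -1.0]]
ft_force: [-1.4, -0.4, 0.3]
grip_width: 0.0603
gripper_force: 0.0
```

```bash
python3 - <<'E'
from h import *
np.set_printoptions(precision=4,suppress=True)
save('scene','pics/s7.png')
im=cv2.imread('pics/s7.png'); S=cloud('scene',np.load('pics/scene_d.npy')); c=[.458,.261]; print(observe()['position'],observe()['grip_width'])
hsv=cv2.cvtColor(im,cv2.COLOR_BGR2HSV)
w=(hsv[...,0]<22)&(hsv[...,1]>70)&(abs(S[...,1]-c[1])<.06)&(abs(S[...,0]-c[0])<.06)&(S[...,2]>.075)
for z in np.arange(.085,.27,.02):
    p=S[w&(abs(S[...,2]-z)<.01)]
    if len(p): print(round(z,3),len(p),p.mean(0),p[:,2].max())
E
```

```text
[0.4619 0.1075 0.2414] 0.05987109693336864
0.085 50 [0.4537 0.2624 0.0847] 0.09423761459290037
0.105 53 [0.4534 0.262  0.1043] 0.11482451413038186
0.125 29 [0.452  0.263  0.1251] 0.13450370107606802
0.145 62 [0.4522 0.2637 0.1454] 0.15466598704276358
0.165 74 [0.4525 0.2633 0.1651] 0.17489099417952048
0.185 69 [0.4564 0.2612 0.1787] 0.182483487589141
```

Call:
{"api": "move_arm", "payload": {"jaw": [6, 6, 6, 6, 6, 6, 6, 6, 6, 6, 6, 6], "dp": [[-0.5, 1.3, 0], [-1, 2.5, 0], [-1, 2.5, 0], [-1, 2.5, 0], [-1, 2.5, 0], [-1, 2.5, 0], [-1, 2.5, 0], [-1, 2.5, 0], [-1, 2.5, 0], [-1, 2.5, 0], [-1, 2.5, 0], [-1, 2.5, 0]], "turn": [[0, 0, 0], [0, 0, 0], [0, 0, 0], [0, 0, 0], [0, 0, 0], [0, 0, 0], [0, 0, 0], [0, 0, 0], [0, 0, 0], [0, 0, 0], [0, 0, 0], [0, 0, 0]]}}

```text
time_s: 20.32
position: [0.4664, -0.2027, 0.2415]
tool_rot: [[0.923, 0.384, -0.0], [0.384, -0.923, 0.001], [-0.0, -0.001, -1.0]]
ft_force: [0.1, -0.7, -0.0]
grip_width: 0.0601
gripper_force: 0.0
```

Call:
{"api": "move_arm", "payload": {"jaw": [6, 6, 6, 6, 5, 4, 4, 4, 4, 4, 4, 4], "dp": [[-1, 2.5, 0], [-1, 2.5, 0], [-1, 2.5, 0], [-1, 2.5, 0], [-0.2, 0.5, 0], [0, 0, 0], [0, 0, 0], [0, 0, 0], [0, 0, 0], [0, 0, 0], [0, 0, 0], [0, 0, 0]], "turn": [[0, 0, 0], [0, 0, 0], [0, 0, 0], [0, 0, 0], [0, 0, -0.12], [0, 0, -0.12], [0, 0, -0.12], [0, 0, -0.12], [0, 0, -0.12], [0, 0, -0.12], [0, 0, -0.12], [0, 0, -0.12]]}}

```text
time_s: 21.32
position: [0.4683, -0.3144, 0.2414]
tool_rot: [[0.209, 0.978, -0.0], [0.978, -0.209, 0.001], [0.001, -0.0, -1.0]]
ft_force: [-0.1, -0.5, -0.3]
grip_width: 0.0402
gripper_force: 0.0
```

Call:
{"api": "move_arm", "payload": {"jaw": [4, 4, 4], "dp": [[0, 0, 0], [0, 0, 0], [0, 0, 0]], "turn": [[0, 0, -0.12], [0, 0, 0], [0, 0, 0]]}}

```text
time_s: 21.57
position: [0.468, -0.3148, 0.2415]
tool_rot: [[0.1, 0.995, -0.0], [0.995, -0.1, 0.0], [0.0, -0.0, -1.0]]
ft_force: [0.2, 0.3, -0.9]
grip_width: 0.04
gripper_force: 0.0
```

Call:
{"api": "move_arm", "payload": {"jaw": [4, 4, 4, 4, 4, 4, 4, 4, 4, 4, 4, 4], "dp": [[0, 0, 1], [0, 0, 1.5], [0, 0, 1.5], [0, 0, 1.5], [0, 0, 1.5], [0, 0, 1.5], [0, 0, 1.5], [0, 0, 1.5], [0, 0, 1.4], [0, 0, 1], [0, 0, 1], [0, 0, 0]], "turn": [[0, 0, 0], [0, 0, 0], [0, 0, 0], [0, 0, 0], [0, 0, 0], [0, 0, 0], [0, 0, 0], [0, 0, 0], [0, 0, 0], [0, 0, 0], [0, 0, 0], [0, 0, 0]]}}

```text
time_s: 22.57
position: [0.467, -0.3149, 0.0911]
tool_rot: [[0.099, 0.995, -0.002], [0.995, -0.099, 0.002], [0.002, -0.002, -1.0]]
ft_force: [-0.5, -0.2, 0.4]
grip_width: 0.0399
gripper_force: 0.0
```

```bash
python3 - <<'E'
from h import *
save('scene','pics/s8.png'); save('top','pics/t8.png')
a=cv2.imread('pics/s8.png')[120:260,340:520]; b=cv2.imread('pics/t8.png')[180:300,400:520]
cv2.imwrite('pics/c8.png',np.hstack([cv2.resize(a,(450,350)),cv2.resize(b,(350,350))]))
E
```

```text
(no output)
```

View pics/c8.png

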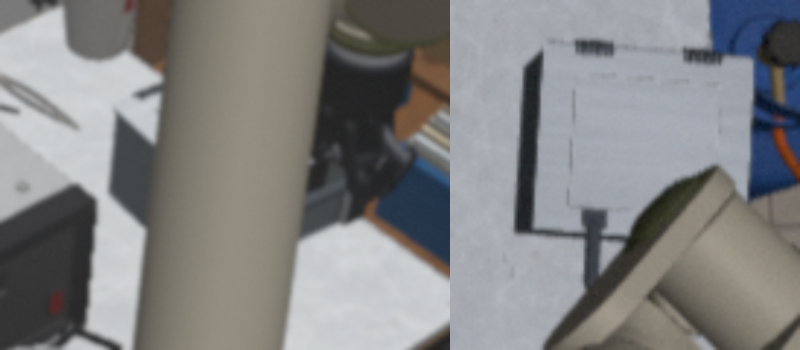

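The view is mostly blocked by the arm. The fingers straddle the bar region near (370,190), the hatch is still shut, and there is no contact force. I close the jaw.

Call:
{"api": "move_arm", "payload": {"jaw": [3, 2.4, 1.8, 1.4, 1, 0.5, 0.5, 0.5], "dp": [[0, 0, 0], [0, 0, 0], [0, 0, 0], [0, 0, 0], [0, 0, 0], [0, 0, 0], [0, 0, 0], [0, 0, 0]], "turn": [[0, 0, 0], [0, 0, 0], [0, 0, 0], [0, 0, 0], [0, 0, 0], [0, 0, 0], [0, 0, 0], [0, 0, 0]], "force": 25}}

```text
time_s: 23.33
position: [0.4685, -0.3159, 0.0934]
tool_rot: [[0.098, 0.995, 0.003], [0.995, -0.098, -0.001], [-0.001, 0.003, -1.0]]
ft_force: [5.0, 0.0, 0.3]
grip_width: 0.0115
gripper_force: 24.4
```

Call:
{"api": "move_arm", "payload": {"jaw": [0.5, 0.5, 0.5, 0.5, 0.5, 0.5, 0.5, 0.5, 0.5, 0.5, 0.5, 0.5], "dp": [[0, 0.05, -0.97], [0, 0.1, -0.97], [0, 0.15, -0.96], [0, 0.2, -0.96], [0, 0.25, -0.94], [0, 0.29, -0.94], [0, 0.34, -0.91], [0, 0.38, -0.9], [0, 0.43, -0.87], [0, 0.47, -0.86], [0, 0.52, -0.83], [0, 0.56, -0.8]], "turn": [[0, 0, 0], [0, 0, 0], [0, 0, 0], [0, 0, 0], [0, 0, 0], [0, 0, 0], [0, 0, 0], [0, 0, 0], [0, 0, 0], [0, 0, 0], [0, 0, 0], [0, 0, 0]]}}

```text
time_s: 24.33
position: [0.5061, -0.3194, 0.2015]
tool_rot: [[0.098, 0.995, 0.003], [0.995, -0.098, -0.0], [0.0, 0.003, -1.0]]
ft_force: [10.7, -3.0, -11.3]
grip_width: 0.0108
gripper_force: 25.0
```

```bash
python3 - <<'E'
from h import *
np.set_printoptions(precision=4,suppress=True)
save('top','pics/t9.png');T=cloud('top',np.load('pics/top_d.npy'))
o=observe(); print(o['position'],o['ft_force'],o['grip_width'],o['q'])
# hatch plate slope: points near left half
m=(T[...,0]>.5)&(T[...,0]<.72)&(T[...,1]>-.31)&(T[...,1]<-.24)&(T[...,2]>.09)&(T[...,2]<.25)
p=T[m]
for x in np.arange(.51,.7,.02):
    a=p[abs(p[:,0]-x)<.01]
    if len(a): print(round(x,3),len(a),np.median(a[:,2]))
E
```

```text
[ 0.5072 -0.3196  0.2029] [ 7.4594 -0.9689 -5.6833] 0.011007290137668005 [-43.5732  27.845   69.0873   0.1322  82.8267 -38.0121]
0.51 35 0.21646656780987872
0.53 85 0.20423027009899952
0.55 227 0.18960345188861427
0.57 255 0.17788209786378673
0.59 248 0.16383054890026927
0.61 249 0.15024977007824525
0.63 237 0.13626892887056252
0.65 212 0.12217504003396462
0.67 140 0.11011539644318258
```

The plate slope gives a hatch angle of about 0.60 rad, as planned. I continue up to about 1.2.

Call:
{"api": "move_arm", "payload": {"jaw": [0.5, 0.5, 0.5, 0.5, 0.5, 0.5, 0.5, 0.5, 0.5, 0.5, 0.5, 0.5], "dp": [[0, 0.6, -0.77], [0, 0.63, -0.74], [0, 0.67, -0.71], [0, 0.7, -0.68], [0, 0.74, -0.64], [0, 0.77, -0.6], [0, 0.8, -0.56], [0, 0.82, -0.53], [0, 0.85, -0.48], [0, 0.87, -0.44], [0, 0.89, -0.39], [0, 0.91, -0.35]], "turn": [[0, 0, 0], [0, 0, 0], [0, 0, 0], [0, 0, 0], [0, 0, 0], [0, 0, 0], [0, 0, 0], [0, 0, 0], [0, 0, 0], [0, 0, 0], [0, 0, 0], [0, 0, 0]]}}

```text
time_s: 25.38
position: [0.5967, -0.3282, 0.2715]
tool_rot: [[0.098, 0.995, -0.0], [0.995, -0.098, -0.0], [-0.0, -0.0, -1.0]]
ft_force: [-2.5, -0.8, 1.6]
grip_width: 0.0108
gripper_force: 25.6
```

Call:
{"api": "move_arm", "payload": {"jaw": [0.5, 0.5, 0.5], "dp": [[0, 0, 0], [0, 0, 0], [0, 0, 0]], "turn": [[0, 0, 0], [0, 0, 0], [0, 0, 0]]}}

```text
time_s: 25.63
position: [0.5963, -0.3282, 0.2712]
tool_rot: [[0.098, 0.995, 0.0], [0.995, -0.098, -0.0], [-0.0, 0.0, -1.0]]
ft_force: [-1.1, 2.0, 4.4]
grip_width: 0.0108
gripper_force: 25.8
```

```bash
cat > ang.py <<'E'
from h import *
np.set_printoptions(precision=4,suppress=True)
yaw=np.radians(-5.4); c,s=np.cos(yaw),np.sin(yaw); H=np.array([.6636,-.3315])
o=observe(); print(o['time_s'],o['position'],o['ft_force'],o['grip_width'],o['gripper_force'])
for n in ('top','scene'):
    im,d=cams.get_image(n); P=cloud(n,d).reshape(-1,3); q=P[:,:2]-H; X=q@[c,s]; Y=q@[-s,c]; Z=P[:,2]
    for lo,hi in ((.045,.08),(-.08,-.045)):
        m=(X>-.14)&(X<-.01)&(Y>lo)&(Y<hi)&(Z>.12)&(Z<.26); x,z=X[m],Z[m]
        if m.sum()<30: continue
        from scipy.stats import siegelslopes
        x,z=x[:1500],z[:1500]; r=siegelslopes(x,z); print(n,lo,m.sum(),'q',np.arctan2(1,-r[0]))
gp=o['position']-H.tolist().__class__([*H,.103]) if 0 else np.array(o['position'])-np.array([H[0],H[1],.103]); X=gp[:2]@[c,s]; Z=gp[2]+.019
print('bar from tcp: X,Z',X,Z,'q',np.arctan2(Z,-X)-np.arctan2(.006,.195),'r',np.hypot(X,Z))
E
python3 ang.py
```

```text
25.6333 [ 0.5963 -0.3282  0.2712] [-1.0846  1.9624  4.3993] 0.010811250342109276 25.81379324197769
top 0.045 197 q 1.1751524681811647
scene -0.08 195 q 1.1995314926693144
bar from tcp: X,Z -0.06731660861157662 0.18716900586484567 q 1.1947850639971516 r 0.198906416566683
```

Call:
{"api": "move_arm", "payload": {"jaw": [0.5, 0.5, 0.5, 0.5, 0.5, 0.5, 0.5, 0.5, 0.5, 0.5, 0.5, 0.5], "dp": [[0, -0.3, 0.12], [0, -0.6, 0.25], [0, -0.6, 0.25], [0, -0.6, 0.26], [0, -0.57, 0.3], [0, -0.57, 0.3], [0, -0.57, 0.34], [0, -0.57, 0.37], [0, -0.3, 0.2], [0, 0, 0], [0, 0, 0], [0, 0, 0]], "turn": [[0, 0, 0], [0, 0, 0], [0, 0, 0], [0, 0, 0], [0, 0, 0], [0, 0, 0], [0, 0, 0], [0, 0, 0], [0, 0, 0], [0, 0, 0], [0, 0, 0], [0, 0, 0]]}}

```text
time_s: 26.73
position: [0.5502, -0.3238, 0.247]
tool_rot: [[0.098, 0.995, -0.0], [0.995, -0.098, 0.0], [0.0, -0.0, -1.0]]
ft_force: [-0.2, -1.1, 1.4]
grip_width: 0.0106
gripper_force: 25.5
```

Call:
{"api": "move_arm", "payload": {"jaw": [0.5, 0.5, 0.5, 0.5, 0.5, 0.5, 0.5, 0.5, 0.5, 0.5, 0.5, 0.5], "dp": [[0, 0, 0], [0, 0, 0], [0, 0, 0], [0, 0, 0], [0, 0, 0], [0, 0, 0], [0, 0, 0], [0, 0, 0], [0, 0, 0], [0, 0, 0], [0, 0, 0], [0, 0, 0]], "turn": [[0, 0, 0], [0, 0, 0], [0, 0, 0], [0, 0, 0], [0, 0, 0], [0, 0, 0], [0, 0, 0], [0, 0, 0], [0, 0, 0], [0, 0, 0], [0, 0, 0], [0, 0, 0]]}}

```text
time_s: 27.73
position: [0.5501, -0.3237, 0.2469]
tool_rot: [[0.098, 0.995, -0.0], [0.995, -0.098, -0.0], [-0.0, -0.0, -1.0]]
ft_force: [-1.0, 0.5, 1.6]
grip_width: 0.0107
gripper_force: 25.5
```

```bash
python3 ang.py; python3 - <<'E'
from h import *
save('top','pics/t10.png'); cv2.imwrite('pics/c10.png',cv2.resize(cv2.imread('pics/t10.png')[160:330,190:510],(800,425)))
o=observe(); print(o['position'],o['time_s'])
E
```

```text
27.7333 [ 0.5501 -0.3237  0.2469] [-0.9505  0.5165  1.5808] 0.010650231000159317 25.50777554512024
top 0.045 441 q 0.9174130372952817
scene -0.08 30 q 1.0017732112886428
bar from tcp: X,Z -0.11373432686127023 0.1629363219620281 q 0.9306346782655873 r 0.1987051638007929
[ 0.55009477 -0.32374753  0.24692254] 27.8833
```

View pics/c10.png

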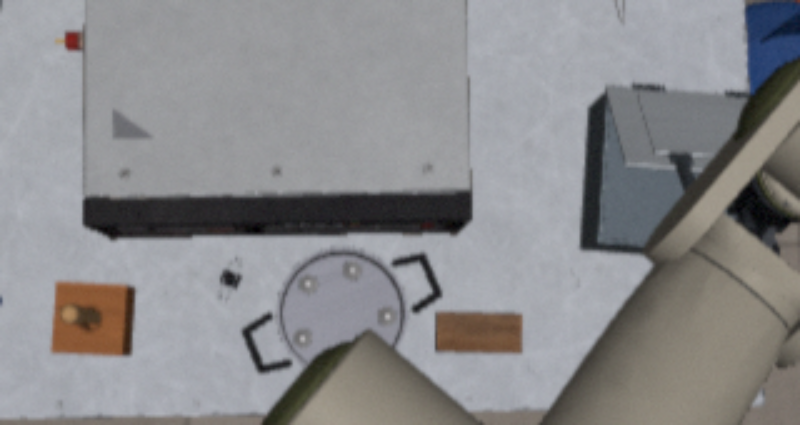

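The hatch is held at about 0.92–0.93 rad with the arm still. The rod stands in its block at (75,315), the chunks are in the pot, and the bystanders have not moved.

```bash
python3 -c "
from rig import ticket
print(ticket.close_job())"
```

```text
the job is handed in; nothing more can be done
None
```

The job is handed in, with no verdict returned yet: I stirred three full anticlockwise turns, the rod is back in its block, and the hatch went to about 1.19 rad and is now held still at about 0.93 rad.

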